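Pin the retaining bar of a sloped filter rack

ROBOT

A 6-joint arm with a two-finger parallel gripper is mounted at the origin on the work surface. World frame = base frame: x ahead of the robot, y to its left, z up, the work surface at z = 0. Lengths are in mm, angles in rad, forces in N, time in s.
With the tool pointing down it reaches from about 300 to 775 mm from the base axis. Payload 14.6 kg.
Tool frame: the origin (TCP) lies at the very end of the fingers, on their centre line; the grasp point (between the pads) lies 19 mm behind it; z points along the fingers, y is the line along which they close (so a half turn about z gives the same grasp; the last joint's range is limited). The gripper opens to 94 mm and grips with 3 to 60 N. Pads are 16 mm wide; open, the fingers measure 119 mm over their backs; the gripper's body (75 mm by 177 mm) begins 78 mm behind the grasp point.
Start: joints at [-1.305, 0.3, 1.521, -0, 1.321, -0.067], TCP at [179.673, -519.814, 205.446] pointing down, gripper open.
Joint ranges: [-3.03, 3.03], [-0.79, 2.21], [0.23, 2.52], [-1.04, 4.18], [0, 3.07], [-2.55, 2.55]. Speed limits (rad/s): [2.22, 2.22, 2.57, 3.14, 3.14, 3.14].

INTERFACE

Orientations are given as [roll, pitch, yaw] about the fixed x, y, z axes, in that order (R = Rz(yaw) Ry(pitch) Rx(roll)).
In Python, from cell import manip gives the robot as it stands.
- The arm moves only by the tool servo_tool, never from a script. Its argument "motion" is a list that holds one entry, the list of rows, each a list of 7 numbers: the shift along the world's x, y, z as a fraction of full scale, then the turn, a rotation vector about the world's x, y, z as a fraction of full scale, then the closure, from 0 (fully open) to 1 (shut). In form: [[[x, y, z, rx, ry, rz, gripper], ...]]. A call has 1 to 10 rows; each row is the pose to reach, as a shift and turn from the pose commanded when the call began, turning the shorter way round; what a row does not reach only later rows make up. Full scale, the value 1, is 0.5 m for a shift and pi rad for a turn. A row lasts 1/10 s, in which the tool goes at most 50 mm and 8.59 degrees, less where a joint would pass 70% of its speed; a pose out of reach is approached as far as the arm can. A call with a number of a shift or a turn outside -1 to 1 is refused whole. A call with a gripper value outside its range is refused whole. The fingers move at their own pace and stop on an object; "newtons" is the grip in N (left out, the last holds). Time passes only in rows, so rows that repeat a pose let the fingers close. It gives the time, the measured TCP pose, the force, the opening and the grip force at its end, in the units of the state.
- manip.read_state(): the state, without advancing time (a new reading comes with each control period).
- manip.camera(name): name is "scene" or "top" or "wrist"; returns a dict with "frame" (480x640x3 uint8, red, green, blue), "range_z" (480x640 float32, mm along the optical axis (not along the pixel's ray), 0 where there is no reading), "vfov" (degrees; the focal length in pixels is half the picture's height over the tangent of half this angle, whatever the lens; pixels are square), "cx", "cy" (the principal point, pixels), "cam_to_world" (4x4, takes a point from camera to world coordinates). Camera axes: x right, y down, z forward; pixel columns grow to the right and rows downward; lengths in mm; the calibration is good to about 2 mm. The wrist camera is an equidistant fisheye: a pixel r from the principal point sees the ray r / f radians off the axis. A picture is of the moment at which its call begins.
- manip.sign_off(): hands the job in; it is judged then, once.
The state is a dict: "clock": time; "joints": joint angles; "qd": joint speeds; "effort": joint torques, N m; "eef_pos": TCP position; "eef_rot": TCP orientation; "wrist_force": force on the tool from outside, world axes, zero at the start; "moment": the same for the moment, N m; "finger_gap": finger opening in mm; "finger_force": force on a finger pad.
Only numpy, scipy, OpenCV 4.12 (cv2) and the standard library are available. Lean on these libraries where they do the work, as an engineer would, in place of code of your own. Each camera call takes 0.05 s, during which the arm holds its last target. There are 200 camera calls.

TASK

Close up the sloped filter rack: swing the red retaining bar down across the filters until its eye lies inside the blue fork and the holes line up, then take the orange-handled lock pin from its wooden stand and thread it through the fork and the bar's eye until its collar sits flush on the fork. Let go of it there, and don't shift the other parts lying on the table.

Things in the scene. Friction and masses are not known exactly. Their poses are not given: they have to be found in the camera images.
- fork: Blue fork on the rack's -y end. Two 44 x 44 x 10 mm ears, 16 mm gap, 19 mm through holes with 2 mm chamfer, web on the -y side. Origin: centre of the upper hole's mouth, in the top face. z: out along the hole, leaning 30 degrees from vertical towards the robot's side. x: up the slope; y: level, towards the bar's pivot. Free below the lower ear (z -36 to -85 mm). Only the bar's handle rises above z = 0.
- bar (a joint): Angle (rad) of the red bar, turning in the slope's plane about an axis parallel to the fork's z. 0: shut, eye concentric with the fork's holes. Positive: swung up the slope, counter-clockwise seen from above; starts 0.45 to 0.85. Stop at -0.014 (eye 3.5 mm past the holes). Stiff pivot, stays where left: about 1 to 4 N at the handle. The pin's tapered nose draws the eye in by up to 5 mm.
- bar_hinge (a point): Point on the bar's pivot axis at the bar's mid thickness: 250 mm along the fork's y and -18 mm along its z from the fork's origin.
- bar_handle (a point): Centre of the bar's handle, a black cylinder 22 mm in diameter and 50 mm long, standing square on the bar (parallel to the fork's z). The point is on its axis, 27 mm above the bar's top face, 23 mm below its free end, 165 mm from the pivot axis.
- bar_eye (a point): Centre (mid thickness) of the 20 mm hole in the 36 x 36 x 10 mm red pad at the bar's free end, 250 mm from the pivot axis. When shut it lies 18 mm below the fork's origin along the fork's z, with 3 mm to spare to either ear.
- pin: Loose lock pin, 0.2 to 0.33 kg, upright in the stand, collar on its top. Orange handle 26 mm in diameter (z 6 to 52 mm), steel collar 36 mm (z 0 to 6), shank 16 mm (z 0 to -56), nose tapering to 7 mm (z -56 to -72). Origin: on the axis, underside of the collar. z: from nose to handle. Fully home: origin and z axis coincide with the fork's.
- stand: Fixed wooden block 75 x 75 x 80 mm with a vertical 20 mm through hole in the middle that holds the pin. It stands to the left or the right of the rack. Origin: centre of its underside.
- rack: Blue steel rack fixed on the table, 330 mm wide (y), 240 mm along its 30 degree slope that rises away from the robot, 30 mm lips front and back, four yellow filters 45 mm thick lying on it. Origin: on the table under its middle (tray 75 mm up there). x: level, front to back; y: towards the bar's pivot.
- hub: Bystander: loose dark steel flanged hub, 84 mm in diameter, 55 mm tall, on the side of the rack where the stand is not. Origin: centre of its underside.
- bearing: Bystander: loose steel bearing ring, 80 mm in diameter, 24 mm tall. Origin: centre of its underside.
- carton: Bystander: loose cardboard box 110 x 90 x 70 mm. Origin: centre of its underside.
- can: Bystander: loose closed can 66 mm in diameter, 70 mm tall, green label. Origin: centre of its underside.
Mind the look-alikes: they are no part of the job. Leave any pink look-alike of the pin alone.

How it is judged:
By the outcome, as a careful person would: the job done as asked, in the order asked, and still so for the second after the job is handed in, with the robot touching nothing.
It also fails if it takes over 61 s, if anything falls off the work surface, if the arm or the gripper's body presses on something with over 40 N, if the wrist force passes 120 N, or if a joint passes its speed limit or range.

## Working session

There is one attempt and no reset: what is moved stays moved. The work goes in short steps, Python scripts to look and compute and a tool call to move; the robot and the scene stay as the last step left them, time stands still between calls to the robot, and variables do not carry over. Pictures are saved under pics/ and viewed, at most 10 in all, crops included, and the job is handed in when it is done.

Besides the shell and the picture viewer there is one more tool, called as name(argument=value, ...) on one line, values as JSON. servo_tool: Moves the arm, as the interface text tells. Its arguments: {"type":"object","properties":{"motion":{"type":"array"},"newtons":{"type":"number"}},"required":["motion"]}

```bash
mkdir -p pics; ls
python3 - <<'E'
from cell import manip
import cv2,numpy as np
for n in ("scene","top"):
    c=manip.camera(n); cv2.imwrite(f"pics/{n}0.png",c["frame"][:,:,::-1]); np.savez(f"{n}0.npz",**c)
    print(n,c["vfov"],c["cx"],c["cy"],np.round(c["cam_to_world"],3).tolist())
print(manip.read_state())
E
```

```text
pics
scene 53.92040701794294 315.5422676747956 240.77709008924492 [[0.406, 0.554, -0.727, 1308.678], [0.914, -0.256, 0.315, -337.564], [-0.012, -0.792, -0.61, 758.956], [0.0, 0.0, 0.0, 1.0]]
top 44.24232661346425 318.4296393006887 243.74554353280692 [[0.026, -0.978, 0.205, 197.768], [-1.0, -0.026, 0.003, 5.853], [0.003, -0.205, -0.979, 1635.994], [0.0, 0.0, 0.0, 1.0]]
{'clock': 0.1, 'joints': array([-1.30459552e+00,  3.00412936e-01,  1.52152944e+00, -1.87426263e-05,
        1.32073188e+00, -6.65892053e-02]), 'qd': array([ 0.00061407, -0.00109183, -0.00362615, -0.00028462, -0.00138066,
       -0.00053049]), 'effort': array([ 2.65838908e-04, -5.32646334e+01, -3.53284836e+01,  7.09366193e-02,
        2.34607706e-02, -8.70462350e-05]), 'eef_pos': array([ 179.60709519, -519.5834525 ,  204.94009089]), 'eef_rot': array([-3.14051224e+00, -5.38554426e-05,  3.32794631e-01]), 'wrist_force': array([-0.54490475,  0.63238543,  0.18563333]), 'moment': array([ 0.08314021,  0.03192474, -0.0188588 ]), 'finger_force': 0.0, 'finger_gap': 93.57174229996464}
```

View pics/scene0.png

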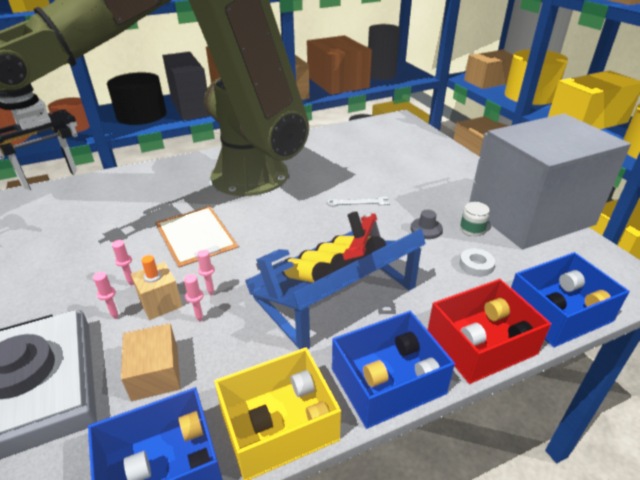

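View pics/top0.png

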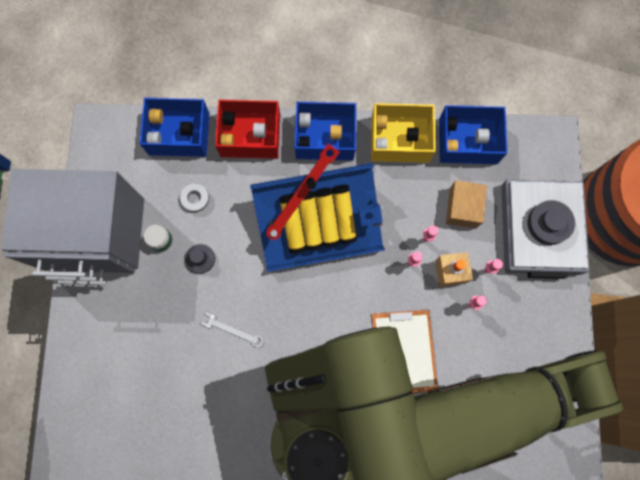

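The scene view shows the rack in the middle with the bar swung up, and the stand at (155,285) with the orange pin among four pink look-alikes. In the top view the pivot is at (273,233), the eye at (332,152), the fork hole near (369,215), and the orange pin at (460,265).

```bash
cat > h.py <<'E'
import numpy as np,cv2
def cloud(c):
    R=np.asarray(c["range_z"],float); H,W=R.shape; f=H/2/np.tan(np.radians(float(c["vfov"]))/2)
    u,v=np.meshgrid(np.arange(W),np.arange(H)); T=np.asarray(c["cam_to_world"])
    a=(u-float(c["cx"]))/f; b=(v-float(c["cy"]))/f
    P=np.stack([a*R,b*R,R],-1)@T[:3,:3].T+T[:3,3]; P[R<=0]=np.nan
    return P
def wcloud(c):
    R=np.asarray(c["range_z"],float); P=wray(c,*np.meshgrid(np.arange(640.),np.arange(480.)),cam=True)
    T=np.asarray(c["cam_to_world"]); Q=(P/P[...,2:]*R[...,None])@T[:3,:3].T+T[:3,3]; Q[R<=0]=np.nan
    return Q
def wray(c,u,v,cam=False):
    f=240/np.tan(np.radians(float(c["vfov"]))/2); x=u-float(c["cx"]); y=v-float(c["cy"]); r=np.hypot(x,y)+1e-9; t=r/f
    d=np.stack([np.sin(t)*x/r,np.sin(t)*y/r,np.cos(t)],-1)
    return d if cam else d@np.asarray(c["cam_to_world"])[:3,:3].T
def hsv(c): return cv2.cvtColor(np.ascontiguousarray(c["frame"]),cv2.COLOR_RGB2HSV)
def mask(c,h0,h1,s=110,v=50):
    return cv2.inRange(hsv(c),(h0,s,v),(h1,255,255))>0
E
python3 - <<'E'
from h import *
c=dict(np.load("top0.npz")); P=cloud(c)
def reg(m,u0,u1,v0,v1):
    k=np.zeros_like(m);k[v0:v1,u0:u1]=1;return m&k&np.isfinite(P[...,2])
red=reg(mask(c,0,6,150,90)|mask(c,172,180,150,90),262,345,140,242)
q=P[red]; ctr=np.median(q,0)
for i in range(4):
    A=np.c_[q[:,:2],np.ones(len(q))]; co=np.linalg.lstsq(A,q[:,2],rcond=None)[0]; r=q[:,2]-A@co; q=q[abs(r)<max(4,1.5*r.std())]
n=np.array([-co[0],-co[1],1]);n/=np.linalg.norm(n);print("bar plane n",n,"tilt",np.degrees(np.arccos(n[2])),"az",np.degrees(np.arctan2(n[1],n[0])),len(q),r.std())
m2,(w),ang=cv2.minAreaRect(np.argwhere(red)[:,::-1].astype(np.float32));print("bar rect",m2,w,ang)
o=reg(mask(c,5,18,170,120),440,480,250,280); print("orange",o.sum(),np.argwhere(o).mean(0),P[o].max(0),np.median(P[o],0))
for n_,u,v in [("pivot",273,233),("eyepad",332,152),("fork",365,210),("fork",378,210),("fork",371,222),("fork",371,202),("blue lip L",254,186),("lip R",371,169),("frontL",268,268),("frontR",380,252),("stand",447,278),("stand",465,278)]:
    print(n_,np.round(P[v-1:v+2,u-1:u+2].reshape(-1,3).mean(0)))
im=np.hstack([cv2.resize(c["frame"][y:y+h,x:x+w],(400,400),interpolation=cv2.INTER_CUBIC) for x,y,w,h in[(340,180,60,60),(265,140,100,100)]])
cv2.imwrite("pics/c1.png",im[:,:,::-1])
E
```

```text
bar plane n [0.20308522 0.67929807 0.70520247] tilt 45.15409662936329 az 73.35526332975817 714 8.243622388496997
bar rect (300.0, 189.0) (98.0, 76.0) 90.0
orange 74 [264.37837838 459.59459459] [ 479.52157147 -346.20540723  140.91662474] [ 467.72874947 -356.82698234  132.07553195]
pivot [534. 128. 147.]
eyepad [772. -20. 114.]
fork [ 599. -108.  159.]
fork [ 601. -143.  155.]
fork [ 572. -126.  142.]
fork [nan nan nan]
blue lip L [656. 182. 159.]
lip R [ 721. -126.  128.]
frontL [461. 147.  36.]
frontR [ 520. -164.    2.]
stand [ 439. -334.   82.]
stand [ 440. -382.   82.]
```

View pics/c1.png

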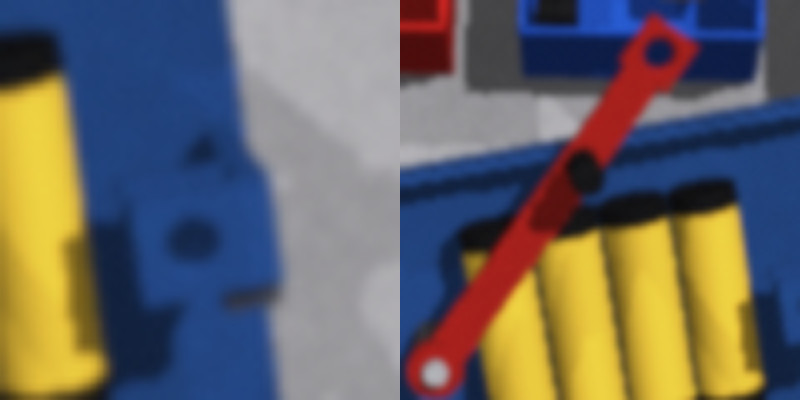

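The crops show the fork hole at about (369,216), the eye at (329.5,152.5), the pivot bolt at (273.7,233), and the handle top at about (312.5,182), all in full-picture pixels.

```bash
cat >> h.py <<'E'
from scipy.spatial.transform import Rotation as Ro
def ray(c,u,v):
    f=240/np.tan(np.radians(float(c["vfov"]))/2); T=np.asarray(c["cam_to_world"])
    d=T[:3,:3]@np.array([(u-float(c["cx"]))/f,(v-float(c["cy"]))/f,1]); return T[:3,3],d
def hit(o,d,p,n): return o+d*(np.dot(p-o,n)/np.dot(d,n))
def fork_axes(psi):
    c,s=np.cos(psi),np.sin(psi);a,b=np.cos(np.pi/6),.5
    return np.array([[a*c,a*s,b],[-s,c,0],[-b*c,-b*s,a]]).T   # columns x y z
def delta(st,p,R):
    R0=Ro.from_euler("xyz",st["eef_rot"]); d=(np.asarray(p)-st["eef_pos"])/500
    r=(Ro.from_matrix(R)*R0.inv()).as_rotvec()/np.pi
    return np.round(np.r_[d,r],4).tolist()
E
python3 - <<'E'
from h import *
from cell import manip
c=dict(np.load("top0.npz")); P=cloud(c); Z=np.array([0,0,1.])
# fork plane depth from top-face patch
psi=0.2
for i in range(5):
    F=fork_axes(psi); O=hit(*ray(c,369,216),np.array([0,0,149.]),Z)
    if i==0:
        q=P[200:232,350:385].reshape(-1,3); b=mask(c,100,125,80,30)[200:232,350:385].ravel(); q=q[b&np.isfinite(q[:,2])]
    h=(q-O)@F[:,2]; k=(abs((q-O)@F[:,0])<18)&(abs((q-O)@F[:,1])<18)&(np.hypot((q-O)@F[:,0],(q-O)@F[:,1])>11)
    off=np.median(h[k]); O=hit(*ray(c,369,216),O+off*F[:,2],F[:,2])
    # bolt head height assumed ~ bar top -13 +5
    B=hit(*ray(c,273.7,233),O-10*F[:,2],F[:,2]); v=B-O; psi=np.arctan2(-v[0],v[1])
print("O",O,"psi",psi,np.degrees(psi),"pivot dist",F.T@v,off,k.sum())
H=O+F@[0,250,-18]
E_=hit(*ray(c,329.5,152.5),H+5*F[:,2],F[:,2]); e=F.T@(E_-H); th=np.arctan2(e[0],-e[1]); print("eye",e,"theta",th)
T=hit(*ray(c,312.5,182),H+55*F[:,2],F[:,2]); t=F.T@(T-H); print("handle tip",t,np.hypot(t[0],t[1]),np.arctan2(t[0],-t[1]))
hp=H+F@[165*np.sin(th),-165*np.cos(th),32]; print("H",H,"handle",hp)
st=manip.read_state()
Rt=np.c_[F[:,1],F[:,0],-F[:,2]]
print("delta hover",delta(st,hp+F[:,2]*80,Rt))
o=mask(c,5,18,170,120); lab=cv2.connectedComponents
pk=mask(c,150,175,60,120); n,l,s,ce=cv2.connectedComponentsWithStats(pk.astype(np.uint8))
for i in range(1,n):
    if s[i,4]>20: pts=P[l==i]; pts=pts[np.isfinite(pts[:,2])]; tp=pts[pts[:,2]>pts[:,2].max()-15]; print("pink",ce[i],s[i,4],tp.mean(0),pts[:,2].max())
s0=hit(*ray(c,459.6,264),np.array([0,0,132.]),Z); print("pin at z132",s0)
E
```

```text
O [ 586.09770042 -119.87508934  147.90473094] psi 0.19734344994697123 11.30694679651266 pivot dist [ -5.77335898 251.66919101 -10.        ] -1.079595116145553 184
eye [ 177.97039675 -172.38767078    5.        ] theta 0.8013311589893464
handle tip [ 121.29751027 -116.34797269   55.        ] 168.07717497695458 0.806222552878353
H [545.90663713 127.0371996  132.31627368] handle [653.37162059  31.45322463 219.2874244 ]
delta hover [0.8691, 1.0864, 0.1673, -0.0905, -0.1579, 0.4456]
pink [430.42261905 232.68452381] 168 [ 558.20747923 -289.22347064  124.85249397] 131.46816003798835
pink [414.66875 258.56875] 160 [ 487.88844211 -246.68956494  125.11893721] 133.7637698747924
pink [494.12307692 265.53846154] 195 [ 473.18702482 -455.25420081  125.42415997] 132.68233757675262
pink [477.57458564 301.76243094] 181 [ 376.94950828 -409.90438464  125.81656216] 134.95731453195572
pin at z132 [ 468.47737973 -356.56029062  132.        ]
```

```bash
cat >> h.py <<'E'
def solve():
    c=dict(np.load("top0.npz")); psi=.2; O=np.array([586.1,-119.9,147.9])
    for i in range(6):
        F=fork_axes(psi); O=hit(*ray(c,369,216),O,F[:,2])
        B=hit(*ray(c,273.7,233),O-10*F[:,2],F[:,2]); v=B-O+10*F[:,2]; psi=np.arctan2(-v[0],v[1])
    H=O+F@[0,250,-18]; e=F.T@(hit(*ray(c,329.5,152.5),H+5*F[:,2],F[:,2])-H)
    return psi,F,O,H,np.arctan2(e[0],-e[1]),np.hypot(e[0],e[1]),F.T@v
E
python3 - <<'E'
from h import *
from cell import manip
psi,F,O,H,th,r,v=solve(); print(psi,O,H,th,r,v)
hp=H+F@[165*np.sin(th),-165*np.cos(th),32]; print(hp)
Rt=np.c_[F[:,1],F[:,0],-F[:,2]]
p=hp+F[:,2]*90; print(p,delta(manip.read_state(),p,Rt))
E
```

```text
0.21994496363836616 [ 586.09842848 -119.87532506  147.90194103] [540.33774696 126.06564352 132.31348376] 0.7956487929142292 251.43553012307285 [-1.31765758e-04  2.51520343e+02 -1.43100380e-14]
[649.52894134  32.15560695 218.95751472]
[605.61301126  22.3377108  296.89980106] [0.852, 1.0838, 0.1839, -0.0889, -0.1593, 0.4526]
```

servo_tool(motion=[[[0.1,0.1,0.2,-0.009,-0.016,0.045,0],[0.2,0.2,0.3,-0.018,-0.032,0.09,0],[0.3,0.3,0.3,-0.027,-0.048,0.136,0],[0.4,0.4,0.3,-0.036,-0.064,0.18,0],[0.47,0.5,0.3,-0.044,-0.08,0.226,0],[0.54,0.6,0.3,-0.053,-0.095,0.27,0],[0.6,0.7,0.3,-0.062,-0.11,0.317,0],[0.68,0.8,0.28,-0.071,-0.127,0.36,0],[0.75,0.9,0.25,-0.08,-0.143,0.407,0],[0.8,0.98,0.22,-0.089,-0.159,0.4526,0]]], newtons=40)

```text
clock: 1.1
eef_pos: [475.7, -172.6, 334.0]
eef_rot: [2.624, -0.005, 1.765]
wrist_force: [0.6, -0.3, -0.0]
finger_gap: 94.2
finger_force: 0.0
```

Run:
```python
from h import *
from cell import manip
psi,F,O,H,th,r,v=solve(); hp=H+F@[165*np.sin(th),-165*np.cos(th),32]
Rt=np.c_[F[:,1],F[:,0],-F[:,2]]; st=manip.read_state()
print(st["clock"],st["eef_pos"],delta(st,hp+F[:,2]*90,Rt))
c=manip.camera("wrist"); cv2.imwrite("pics/w1.png",c["frame"][:,:,::-1]); np.savez("w1.npz",**c); print(c["vfov"],np.round(c["cam_to_world"],2).tolist())
```

```text
1.1 [ 475.73482515 -172.6218099   334.01061048] [0.2598, 0.3899, -0.0742, -0.0012, -0.0024, 0.0081]
65.70646984690485 [[0.85, 0.06, 0.52, 374.81], [0.17, -0.97, -0.16, -117.21], [0.49, 0.22, -0.84, 489.42], [0.0, 0.0, 0.0, 1.0]]
```

View pics/w1.png

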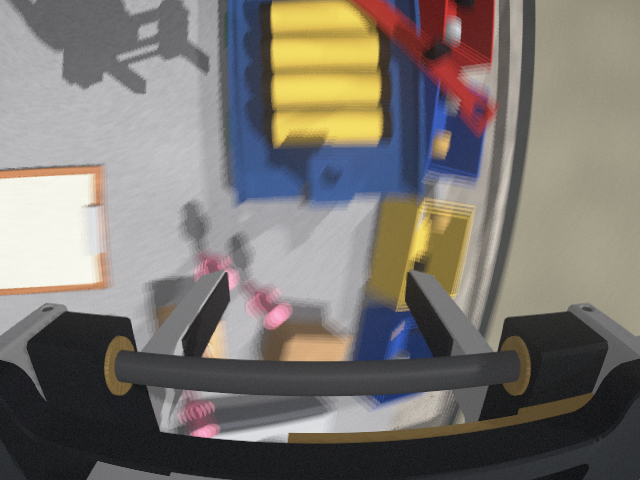

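The wrist view (blurred, still moving) shows the fork at (330,172), the bar handle at (437,45) and the pad at (480,120), in line with the estimate. I'll go to the hover.

servo_tool(motion=[[[0.06,0.1,0,0,0,0.008,0],[0.13,0.2,0,0,0,0.008,0],[0.2,0.3,-0.03,-0.001,-0.002,0.008,0],[0.26,0.39,-0.06,-0.001,-0.002,0.008,0],[0.26,0.39,-0.074,-0.001,-0.002,0.008,0],[0.26,0.39,-0.074,-0.001,-0.002,0.008,0],[0.26,0.39,-0.074,-0.001,-0.002,0.008,0],[0.26,0.39,-0.074,-0.001,-0.002,0.008,0]]])

```text
clock: 1.95
eef_pos: [604.7, 19.7, 297.2]
eef_rot: [2.621, -0.003, 1.784]
wrist_force: [-0.3, 0.2, 0.3]
finger_gap: 94.0
finger_force: 0.0
```

Run:
```python
from h import *
from cell import manip
psi,F,O,H,th,r,v=solve(); hp=H+F@[165*np.sin(th),-165*np.cos(th),32]
Rt=np.c_[F[:,1],F[:,0],-F[:,2]]; st=manip.read_state()
print(st["clock"],st["eef_pos"],delta(st,hp+F[:,2]*90,Rt))
c=manip.camera("wrist"); cv2.imwrite("pics/w2.png",c["frame"][:,:,::-1]); np.savez("w2.npz",**c)
# project known points for checking
T=c["cam_to_world"]; f=240/np.tan(np.radians(c["vfov"])/2)
def proj(p):
    q=T[:3,:3].T@(p-T[:3,3]); t=np.arctan2(np.hypot(q[0],q[1]),q[2]); a=np.arctan2(q[1],q[0]); return np.round([c["cx"]+f*t*np.cos(a),c["cy"]+f*t*np.sin(a)],1)
print("tip",proj(hp+23*F[:,2]),"eye",proj(H+F@[250*np.sin(th),-250*np.cos(th),5]),"piv",proj(H+5*F[:,2]),"fork",proj(O))
```

```text
1.95 [604.72107245  19.70531958 297.16470454] [0.0018, 0.0053, -0.0005, -0.0007, -0.0011, 0.0021]
tip [318.8 245.7] eye [388.  294.1] piv [174.7  93.9] fork [196.1 369.5]
```

View pics/w2.png

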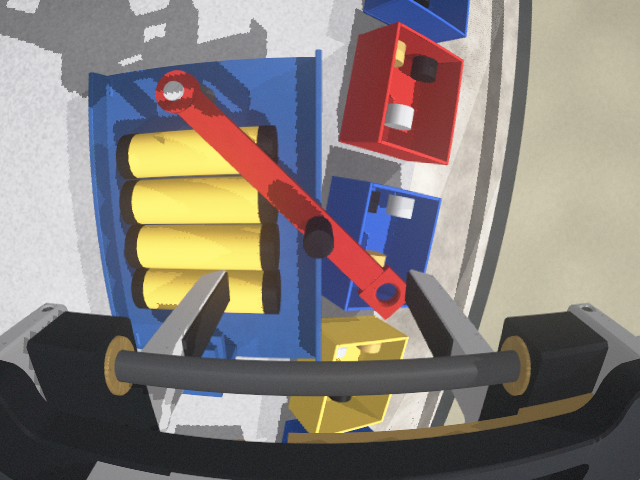

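The handle tip at (319,245), eye at (386,293) and pivot at (173,91) match the projected model within 3 px. Next I descend and grip the handle.

servo_tool(motion=[[[0.03,0.012,-0.05,0,0,0,0],[0.06,0.018,-0.1,0,0,0,0],[0.09,0.025,-0.15,0,0,0,0],[0.104,0.028,-0.182,0,0,0,0],[0.104,0.028,-0.182,0,0,0,0.3],[0.104,0.028,-0.182,0,0,0,0.9],[0.104,0.028,-0.182,0,0,0,0.9],[0.104,0.028,-0.182,0,0,0,0.9],[0.104,0.028,-0.182,0,0,0,0.9]]], newtons=25)

```text
clock: 2.9
eef_pos: [656.9, 34.4, 206.7]
eef_rot: [2.62, -0.003, 1.785]
wrist_force: [0.4, 0.1, -0.4]
finger_gap: 57.5
finger_force: 0.0
```

servo_tool(motion=[[[0,0,0,0,0,0,0.9],[0,0,0,0,0,0,0.9],[0,0,0,0,0,0,0.9],[0,0,0,0,0,0,0.9],[0,0,0,0,0,0,0.9]]], newtons=25)

```text
clock: 3.4
eef_pos: [656.7, 34.7, 205.5]
eef_rot: [2.622, -0.003, 1.785]
wrist_force: [-2.6, 1.5, 0.3]
finger_gap: 21.3
finger_force: 25.0
```

Run:
```python
from h import *
from cell import manip
psi,F,O,H,th,r,v=solve(); st=manip.read_state(); p=F.T@(st["eef_pos"]-H); print(st["eef_pos"],p,np.hypot(p[0],p[1]),np.arctan2(p[0],-p[1]),st["finger_gap"],st["finger_force"])
t0=np.arctan2(p[0],-p[1]); r=np.hypot(p[0],p[1])
for t in np.linspace(t0,0,11)[1:]:
    q=H+F@[165*np.sin(t),-165*np.cos(t),p[2]]; print(round(t,3),np.round((q-st["eef_pos"])/500,4))
```

```text
[656.70735816  34.68771158 205.50696279] [ 117.68251838 -114.56559175   16.57251598] 164.2390025080858 0.7988180336676753 21.294971391597002 25.000543892383575
0.719 [-0.0111 -0.0221 -0.009 ]
0.639 [-0.0248 -0.0422 -0.0193]
0.559 [-0.0399 -0.0608 -0.0302]
0.479 [-0.0564 -0.0779 -0.0416]
0.399 [-0.0741 -0.0933 -0.0535]
0.32 [-0.093  -0.107  -0.0659]
0.24 [-0.1128 -0.1189 -0.0785]
0.16 [-0.1335 -0.1289 -0.0914]
0.08 [-0.1549 -0.1369 -0.1045]
0.0 [-0.1769 -0.1429 -0.1177]
```

servo_tool(motion=[[[-0.011,-0.022,-0.009,0,0,0,0.9],[-0.025,-0.042,-0.019,0,0,0,0.9],[-0.04,-0.061,-0.03,0,0,0,0.9],[-0.056,-0.078,-0.0415,0,0,0,0.9],[-0.074,-0.093,-0.0535,0,0,0,0.9],[-0.093,-0.107,-0.066,0,0,0,0.9],[-0.113,-0.119,-0.0785,0,0,0,0.9],[-0.1335,-0.129,-0.0915,0,0,0,0.9],[-0.155,-0.137,-0.1045,0,0,0,0.9],[-0.177,-0.143,-0.118,0,0,0,0.9]]])

```text
clock: 4.4
eef_pos: [568.3, -37.0, 146.7]
eef_rot: [2.62, -0.003, 1.785]
wrist_force: [2.7, 2.0, -0.4]
finger_gap: 21.4
finger_force: 25.0
```

servo_tool(motion=[[[0,0,0,0,0,0,0.9],[0,0,0,0,0,0,0.9],[0,0,0,0,0,0,0.9]]])

```text
clock: 4.7
eef_pos: [568.5, -36.9, 146.8]
eef_rot: [2.622, -0.003, 1.785]
wrist_force: [-5.0, 0.1, 1.2]
finger_gap: 21.2
finger_force: 25.0
```

Run:
```python
from h import *
from cell import manip
psi,F,O,H,th,r,v=solve(); st=manip.read_state(); p=F.T@(st["eef_pos"]-H); print(st["eef_pos"],p,np.arctan2(p[0],-p[1]),st["finger_gap"],st["wrist_force"])
```

```text
[568.53582089 -36.87734236 146.76837597] [   0.272056   -165.16974527   16.53400021] 0.0016471282651773873 21.23847761310579 [-4.95004095  0.14658468  1.16748607]
```

servo_tool(motion=[[[0,0,0,0,0,0,0],[0,0,0,0,0,0,0],[0,0,0,0,0,0,0],[-0.024,-0.005,0.043,0,0,0,0],[-0.049,-0.011,0.087,0,0,0,0],[-0.098,-0.022,0.173,0,0,0,0],[-0.07,-0.14,0.2,0,0,0,0],[-0.066,-0.24,0.228,0,0,0,0],[-0.066,-0.29,0.228,0,0,0,0],[-0.066,-0.29,0.228,0,0,0,0]]])

```text
clock: 5.7
eef_pos: [535.5, -185.9, 261.2]
eef_rot: [2.621, -0.002, 1.781]
wrist_force: [-0.3, -0.1, -1.1]
finger_gap: 93.6
finger_force: 0.0
```

servo_tool(motion=[[[0,0,0,0,0,0,0],[0,0,0,0,0,0,0]]])

```text
clock: 5.9
eef_pos: [535.4, -181.1, 260.4]
eef_rot: [2.622, -0.003, 1.786]
wrist_force: [0.3, 1.2, -0.4]
finger_gap: 94.3
finger_force: 0.0
```

```bash
cat >> h.py <<'E'
def proj(c,p):
    T=c["cam_to_world"]; f=240/np.tan(np.radians(float(c["vfov"]))/2)
    q=T[:3,:3].T@(p-T[:3,3]); t=np.arctan2(np.hypot(q[0],q[1]),q[2]); a=np.arctan2(q[1],q[0]); return np.round([c["cx"]+f*t*np.cos(a),c["cy"]+f*t*np.sin(a)],1)
E
python3 - <<'E'
from h import *
from cell import manip
psi,F,O,H,th,r,v=solve(); st=manip.read_state(); print(st["clock"],F.T@(st["eef_pos"]-O))
c=manip.camera("wrist"); np.savez("w3.npz",**c); p=proj(c,O); print("O",p,"piv",proj(c,H+5*F[:,2]))
u,w=int(p[0])-60,int(p[1])-60; im=c["frame"][max(w,0):w+120,max(u,0):u+120]; print(u,w,im.shape)
cv2.imwrite("pics/w3.png",np.hstack([cv2.resize(im,(480,480),interpolation=cv2.INTER_CUBIC),cv2.resize(c["frame"],(320,240),interpolation=cv2.INTER_AREA).repeat(1,0) if 0 else np.pad(cv2.resize(c["frame"],(320,240),interpolation=cv2.INTER_AREA),((0,240),(0,0),(0,0)))])[:,:,::-1])
E
```

```text
5.9 [  1.8471578  -48.67430587 128.88465246]
O [314.9 171.1] piv [313.9 -87. ]
254 111 (120, 120, 3)
```

View pics/w3.png

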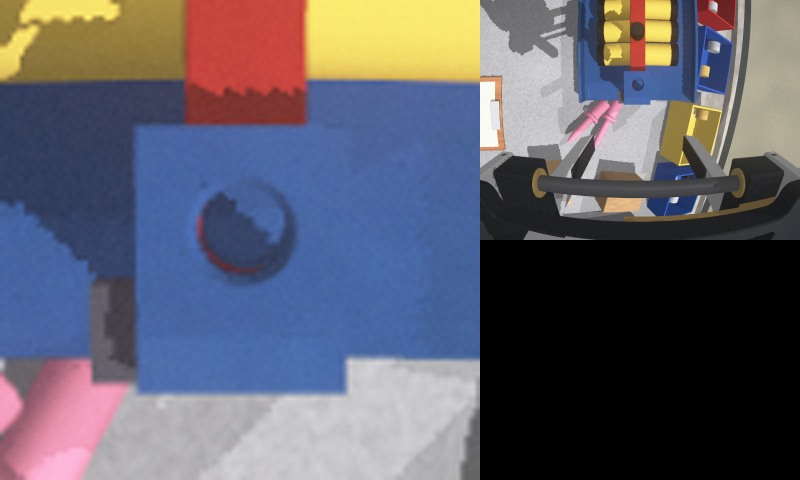

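The bar covers the fork and its eye is visible through the hole: only a thin red crescent shows on the lower left. The hole centre is at about (315.3,168.5) against the predicted (314.9,171.1), so the bar is shut. The pin is next.

Run:
```python
from h import *
from cell import manip
psi,F,O,H,th,r,v=solve(); c=dict(np.load("w3.npz"))
On=hit(c["cam_to_world"][:3,3],wray(c,315.3,168.5),O,F[:,2]); print("O wrist",On,F.T@(On-O))
R=np.array([[.6,.8,0],[.8,-.6,0],[0,0,-1]]).T; R=np.c_[[.6,.8,0],[.8,-.6,0],[0,0,-1]]
print(delta(manip.read_state(),[468.5,-356.5,220],R))
```

```text
O wrist [ 585.88991603 -117.6668144   148.06264853] [3.21415011e-01 2.20079896e+00 2.19397510e-14]
[-0.1339, -0.3513, -0.081, 0.0352, 0.167, -0.2668]
```

servo_tool(motion=[[[-0.02,-0.05,0,0.005,0.024,-0.038,0],[-0.04,-0.1,0,0.01,0.048,-0.076,0],[-0.06,-0.15,0,0.015,0.072,-0.114,0],[-0.08,-0.2,0,0.02,0.095,-0.152,0],[-0.1,-0.26,-0.02,0.025,0.12,-0.19,0],[-0.12,-0.32,-0.05,0.03,0.143,-0.229,0],[-0.134,-0.351,-0.081,0.0352,0.167,-0.2668,0],[-0.134,-0.351,-0.081,0.0352,0.167,-0.2668,0],[-0.134,-0.351,-0.081,0.0352,0.167,-0.2668,0],[-0.134,-0.351,-0.081,0.0352,0.167,-0.2668,0]]])

```text
clock: 6.95
eef_pos: [469.0, -356.5, 221.2]
eef_rot: [3.139, 0.0, 0.93]
wrist_force: [-0.4, 0.0, 0.2]
finger_gap: 94.3
finger_force: 0.0
```

servo_tool(motion=[[[0,0,0,0,0,0,0],[0,0,0,0,0,0,0]]])

```text
clock: 7.15
eef_pos: [468.6, -357.0, 221.0]
eef_rot: [3.14, 0.001, 0.928]
wrist_force: [0.0, -1.4, -0.9]
finger_gap: 93.7
finger_force: 0.0
```

Run:
```python
from h import *
from cell import manip
R=np.c_[[.6,.8,0],[.8,-.6,0],[0,0,-1]]; st=manip.read_state(); c=manip.camera("wrist"); np.savez("w4.npz",**c)
print(st["clock"],st["eef_pos"],delta(st,[468.5,-356.5,93],R))
p=proj(c,np.array([468.5,-356.5,132])); print("pred",p)
m=mask(c,5,17,170,120); n,l,s,ce=cv2.connectedComponentsWithStats(m.astype(np.uint8))
P=wcloud(c)
for i in range(1,n):
    if s[i,4]>60:
        q=P[l==i]; q=q[np.isfinite(q[:,2])]; t=q[q[:,2]>q[:,2].max()-5] if len(q) else q
        print(s[i],ce[i],t.mean(0) if len(t) else None, (t.max(0)+t.min(0))/2 if len(t) else None)
cv2.imwrite("pics/w4.png",c["frame"][:,:,::-1])
```

```text
7.15 [ 468.6081072  -357.03021916  221.0491029 ] [-0.0002, 0.0011, -0.2561, 0.0005, 0.0003, -0.0001]
pred [315.2 240.8]
[303 227  14  22  86] [308.04651163 238.25581395] [ 465.26345537 -351.9233421   130.9669221 ] [ 466.42218203 -352.8672567   130.69026821]
```

View pics/w4.png

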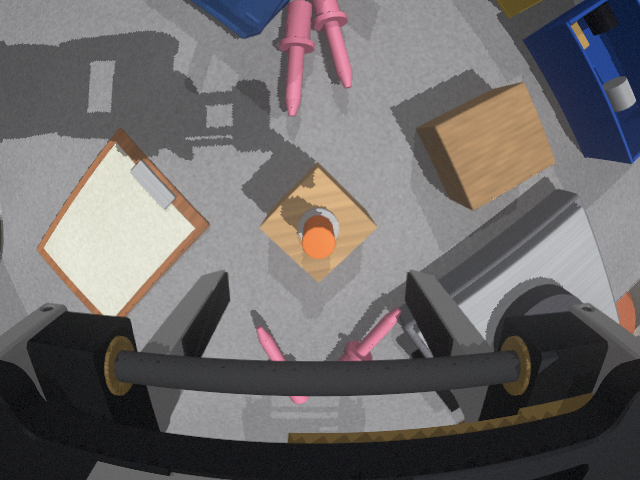

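The pin's top is centred at (318.5,240.5), 3 px right of the prediction. No pink part lies between the fingers' path and the pin. I'll compute the correction.

Run:
```python
from h import *
from cell import manip
c=dict(np.load("w4.npz")); p=hit(c["cam_to_world"][:3,3],wray(c,318.5,240.5),np.array([0,0,132.]),np.array([0,0,1.])); print(p)
R=np.c_[[.6,.8,0],[.8,-.6,0],[0,0,-1]]; print(delta(manip.read_state(),[p[0],p[1],93],R))
```

```text
[ 470.63204044 -357.80176651  132.        ]
[0.0042, -0.0014, -0.2557, 0.0004, 0.0002, -0.0]
```

servo_tool(motion=[[[0.004,-0.001,-0.09,0,0,0,0.3],[0.004,-0.001,-0.17,0,0,0,0.3],[0.004,-0.001,-0.22,0,0,0,0.3],[0.004,-0.001,-0.255,0,0,0,0.3],[0.004,-0.001,-0.255,0,0,0,0.9],[0.004,-0.001,-0.255,0,0,0,0.9],[0.004,-0.001,-0.255,0,0,0,0.9],[0.004,-0.001,-0.255,0,0,0,0.9],[0.004,-0.001,-0.255,0,0,0,0.9],[0.004,-0.001,-0.255,0,0,0,0.9]]], newtons=40)

```text
clock: 8.2
eef_pos: [470.5, -358.1, 93.3]
eef_rot: [3.141, 0.001, 0.926]
wrist_force: [-1.8, 0.4, 4.3]
finger_gap: 25.4
finger_force: 40.0
```

servo_tool(motion=[[[0,0,0,0,0,0,0.9],[0,0,0,0,0,0,0.9]]])

```text
clock: 8.4
eef_pos: [470.5, -358.1, 93.3]
eef_rot: [3.141, 0.001, 0.926]
wrist_force: [-1.8, 1.6, 6.4]
finger_gap: 25.0
finger_force: 40.0
```

servo_tool(motion=[[[0,0,0.06,0,0,0,0.9],[0,0,0.14,0,0,0,0.9],[0,0,0.24,0,0,0,0.9],[0,0,0.34,0,0,0,0.9],[0,0,0.36,0,0,0,0.9],[0,0,0.36,0,0,0,0.9]]])

```text
clock: 9.0
eef_pos: [470.6, -358.2, 273.6]
eef_rot: [3.139, 0.001, 0.926]
wrist_force: [-0.1, -0.2, -3.7]
finger_gap: 25.9
finger_force: 40.0
```

```bash
cat >> h.py <<'E'
OW=np.array([585.9,-117.7,148.0])
E
python3 - <<'E'
from h import *
from cell import manip
psi,F,O,H,th,r,v=solve(); Rt=np.c_[F[:,1],F[:,0],-F[:,2]]; st=manip.read_state(); print(st["eef_pos"],st["finger_gap"],st["wrist_force"],st["moment"])
print(delta(st,OW+F[:,2]*123,Rt),F[:,2])
E
```

```text
[ 470.63956307 -358.16853015  273.63581556] 25.860493604918 [-0.07194271 -0.15792987 -3.6755459 ] [-0.01655158 -0.01805092 -0.00614905]
[0.1105, 0.4541, -0.0382, -0.0357, -0.1673, 0.2688] [-0.48795478 -0.10908774  0.8660254 ]
```

servo_tool(motion=[[[0.015,0.06,0.02,-0.005,-0.023,0.037,0.9],[0.03,0.12,0.02,-0.01,-0.046,0.074,0.9],[0.045,0.18,0.02,-0.015,-0.07,0.112,0.9],[0.06,0.24,0.02,-0.02,-0.093,0.15,0.9],[0.075,0.3,0.02,-0.025,-0.117,0.188,0.9],[0.09,0.36,0.01,-0.03,-0.14,0.225,0.9],[0.1,0.41,0,-0.036,-0.167,0.269,0.9],[0.11,0.454,-0.02,-0.0357,-0.1673,0.2688,0.9],[0.1105,0.454,-0.038,-0.0357,-0.1673,0.2688,0.9],[0.1105,0.454,-0.038,-0.0357,-0.1673,0.2688,0.9]]])

```text
clock: 10.0
eef_pos: [524.7, -130.5, 250.4]
eef_rot: [2.625, -0.003, 1.791]
wrist_force: [-0.2, -0.2, -2.9]
finger_gap: 25.5
finger_force: 40.0
```

servo_tool(motion=[[[0,0,0,0,0,0,0.9],[0,0,0,0,0,0,0.9],[0,0,0,0,0,0,0.9]]])

```text
clock: 10.3
eef_pos: [525.7, -131.5, 253.8]
eef_rot: [2.62, -0.0, 1.79]
wrist_force: [0.1, 0.4, -2.9]
finger_gap: 25.6
finger_force: 40.0
```

Run:
```python
from h import *
from cell import manip
psi,F,O,H,th,r,v=solve(); Rt=np.c_[F[:,1],F[:,0],-F[:,2]]; st=manip.read_state(); print(st["clock"],st["eef_pos"],F.T@(st["eef_pos"]-OW),delta(st,OW+F[:,2]*123,Rt))
c=manip.camera("wrist"); np.savez("w5.npz",**c)
R=Ro.from_euler("xyz",st["eef_rot"]).as_matrix()
print("pred hole",proj(c,OW),"nose tip",proj(c,st["eef_pos"]+R@[0,0,13.3+72]),"collar",proj(c,st["eef_pos"]+R@[0,0,13.3]))
cv2.imwrite("pics/w5.png",cv2.resize(c["frame"][130:330,220:420],(600,600),interpolation=cv2.INTER_CUBIC)[:,:,::-1])
```

```text
10.3 [ 525.68373814 -131.49966251  253.77483638] [ -0.61249046  -0.32951129 122.49188204] [0.0004, 0.0008, 0.0015, 0.0001, -0.0008, 0.0002]
pred hole [317.9 229.7] nose tip [316.8 242.2] collar [316.9 277.7]
```

View pics/w5.png

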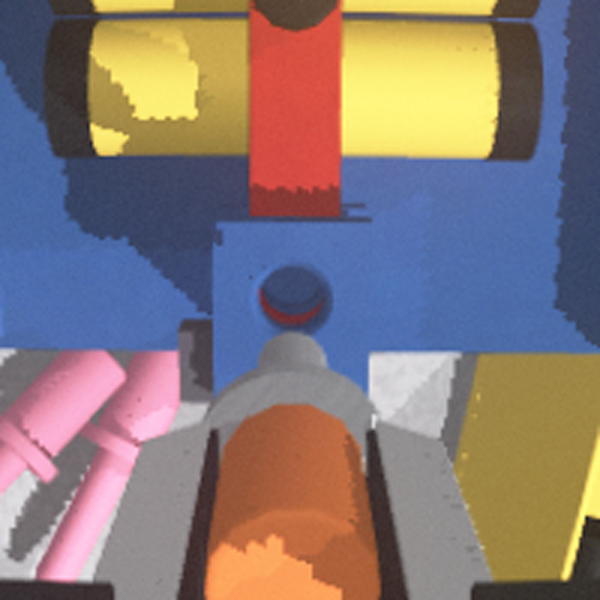

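The hole is at about (318.7,229.3), with the pin nose just below it and laterally within about 1.5 mm. The eye is almost concentric. I'll apply a small correction and start inserting.

servo_tool(motion=[[[0.001,0.003,0.001,0,0,0,0.9],[0.0205,0.0075,-0.0335,0,0,0,0.9],[0.0305,0.0095,-0.051,0,0,0,0.9],[0.0385,0.0115,-0.065,0,0,0,0.9],[0.0435,0.0125,-0.0735,0,0,0,0.9],[0.048,0.0135,-0.082,0,0,0,0.9],[0.053,0.0145,-0.091,0,0,0,0.9],[0.0595,0.016,-0.103,0,0,0,0.9],[0.0595,0.016,-0.103,0,0,0,0.9]]])

```text
clock: 11.25
eef_pos: [555.4, -122.8, 201.3]
eef_rot: [2.621, -0.001, 1.791]
wrist_force: [-0.4, 0.1, -3.2]
finger_gap: 25.3
finger_force: 40.0
```

Run:
```python
from h import *
from cell import manip
psi,F,O,H,th,r,v=solve(); Rt=np.c_[F[:,1],F[:,0],-F[:,2]]; st=manip.read_state(); print(st["clock"],F.T@(st["eef_pos"]-OW),"force in fork axes",F.T@st["wrist_force"],st["moment"],delta(st,OW+F[:,2]*14,Rt))
```

```text
11.25 [-0.08091169  1.69527443 61.57464247] force in fork axes [-1.87798857  0.14733052 -2.55676874] [-0.15184871  0.44956128  0.04756831] [0.0473, 0.0071, -0.0823, -0.0001, -0.0011, -0.0001]
```

servo_tool(motion=[[[0.008,0.0017,-0.014,0,0,0,0.9],[0.016,0.0035,-0.028,0,0,0,0.9],[0.023,0.005,-0.0415,0,0,0,0.9],[0.031,0.007,-0.055,0,0,0,0.9],[0.037,0.008,-0.066,0,0,0,0.9],[0.041,0.009,-0.073,0,0,0,0.9],[0.041,0.009,-0.073,0,0,0,0.9]]])

```text
clock: 11.95
eef_pos: [576.0, -118.3, 165.1]
eef_rot: [2.621, -0.001, 1.791]
wrist_force: [0.5, 0.4, -3.6]
finger_gap: 25.4
finger_force: 40.0
```

Run:
```python
from h import *
from cell import manip
psi,F,O,H,th,r,v=solve(); Rt=np.c_[F[:,1],F[:,0],-F[:,2]]; st=manip.read_state(); print(st["clock"],F.T@(st["eef_pos"]-OW),"force in fork axes",F.T@st["wrist_force"],st["moment"])
```

```text
11.95 [ 0.02172405  1.55191056 19.69620863] force in fork axes [-1.29841696  0.29636948 -3.36162101] [-0.15820014  0.41065397  0.01378436]
```

servo_tool(motion=[[[0.002,0.0004,-0.0035,0,0,0,0.9],[0.004,0.0009,-0.007,0,0,0,0.9],[0.005,0.0011,-0.0087,0,0,0,0.9],[0.006,0.0013,-0.0104,0,0,0,0.9],[0.006,0.0013,-0.0104,0,0,0,0.9]]])

```text
clock: 12.45
eef_pos: [578.7, -117.8, 160.8]
eef_rot: [2.62, -0.0, 1.791]
wrist_force: [-8.1, 0.6, 2.5]
finger_gap: 25.5
finger_force: 40.0
```

servo_tool(motion=[[[0.001,0.0002,-0.0017,0,0,0,0.9],[0.001,0.0002,-0.0017,0,0,0,0.9]]])

```text
clock: 12.65
eef_pos: [578.8, -117.8, 160.8]
eef_rot: [2.62, 0.0, 1.792]
wrist_force: [-22.9, 0.4, 16.3]
finger_gap: 25.3
finger_force: 40.0
```

servo_tool(motion=[[[0.001,0.0002,-0.0017,0,0,0,0.9],[0.001,0.0002,-0.0017,0,0,0,0.9]]])

```text
clock: 12.85
eef_pos: [579.0, -117.9, 160.6]
eef_rot: [2.62, 0.0, 1.792]
wrist_force: [-36.4, -0.3, 26.3]
finger_gap: 25.5
finger_force: 40.0
```

servo_tool(motion=[[[-0.002,-0.0004,0.0034,0,0,0,0.9],[-0.002,-0.0004,0.0034,0,0,0,0.9],[-0.002,-0.0004,0.0034,0,0,0,0.9]]])

```text
clock: 13.15
eef_pos: [578.9, -117.9, 160.7]
eef_rot: [2.62, -0.0, 1.791]
wrist_force: [-8.6, -0.7, 3.8]
finger_gap: 25.3
finger_force: 40.0
```

Run:
```python
from h import *
from cell import manip
psi,F,O,H,th,r,v=solve(); st=manip.read_state(); print(st["clock"],F.T@(st["eef_pos"]-OW),"force",F.T@st["wrist_force"],st["moment"])
c=manip.camera("wrist"); np.savez("w6.npz",**c)
im=cv2.resize(c["frame"][170:330,240:400],(480,480),interpolation=cv2.INTER_CUBIC)
s=manip.camera("scene"); np.savez("s6.npz",**s)
im2=cv2.resize(s["frame"][220:310,240:330],(320,320),interpolation=cv2.INTER_CUBIC)
cv2.imwrite("pics/w6.png",np.hstack([im,np.pad(im2,((0,160),(0,0),(0,0)))])[:,:,::-1])
```

```text
13.15 [ 0.39652627  1.37987604 14.4591035 ] force [-5.44549082  1.19582345  7.58284441] [-0.08158687  1.12773411  0.11156199]
```

View pics/w6.png

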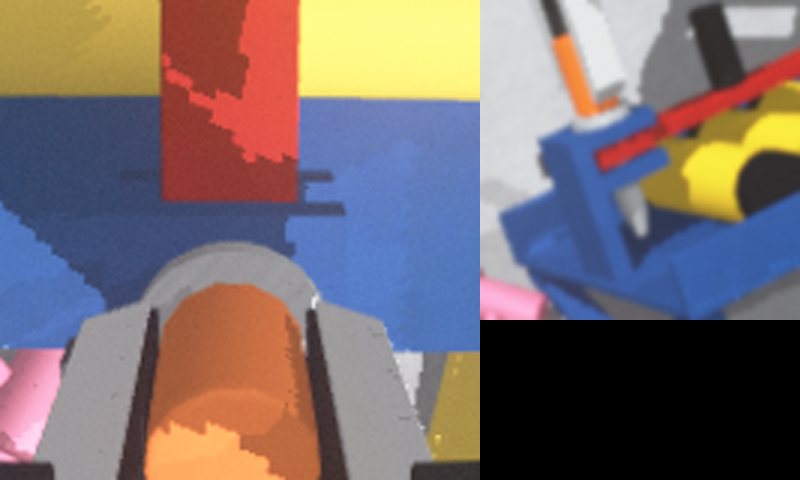

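The collar sits on the fork's top face, and the shank passes through both ears and the bar with its nose showing below. I'll release and back off along the hole axis.

servo_tool(motion=[[[0,0,0,0,0,0,0.3],[0,0,0,0,0,0,0.3],[0,0,0,0,0,0,0.3],[0,0,0,0,0,0,0.3],[-0.024,-0.005,0.043,0,0,0,0.3],[-0.06,-0.013,0.107,0,0,0,0.3],[-0.1,-0.02,0.19,0,0,0,0.3],[-0.15,-0.08,0.26,0,0,0,0.3],[-0.15,-0.14,0.28,0,0,0,0.3],[-0.15,-0.14,0.28,0,0,0,0.3]]])

```text
clock: 14.25
eef_pos: [503.9, -190.7, 302.8]
eef_rot: [2.618, 0.003, 1.788]
wrist_force: [-0.3, -0.3, -0.0]
finger_gap: 65.8
finger_force: 0.0
```

Run:
```python
from h import *
from cell import manip
psi,F,O,H,th,r,v=solve(); st=manip.read_state(); print(st["clock"],st["eef_pos"],st["wrist_force"])
c=manip.camera("wrist"); s=manip.camera("scene")
P=wcloud(c); q=P.reshape(-1,3); l=(q-OW)@F; m=mask(c,4,17,150,90).ravel()&(np.hypot(l[:,0],l[:,1])<30)
print("orange pts",m.sum(),np.nanpercentile(l[m],[2,50,98],axis=0))
p=proj(c,OW); u,w=int(p[0])-60,max(0,int(p[1])-60); print(p)
im=cv2.resize(c["frame"][w:w+120,u:u+120],(400,400),interpolation=cv2.INTER_CUBIC); im2=cv2.resize(s["frame"][220:310,240:330],(400,400),interpolation=cv2.INTER_CUBIC)
cv2.imwrite("pics/w7.png",np.hstack([im,im2])[:,:,::-1])
```

```text
14.25 [ 503.91154921 -190.67535517  302.81575231] [-0.34563003 -0.27405718 -0.01042163]
orange pts 679 [[-13.78227294 -10.22089673  49.05756823]
 [ -3.04317322   0.6718298   52.46765106]
 [  8.03798698  12.22508762  53.85650132]]
[322.7 160.9]
```

View pics/w7.png

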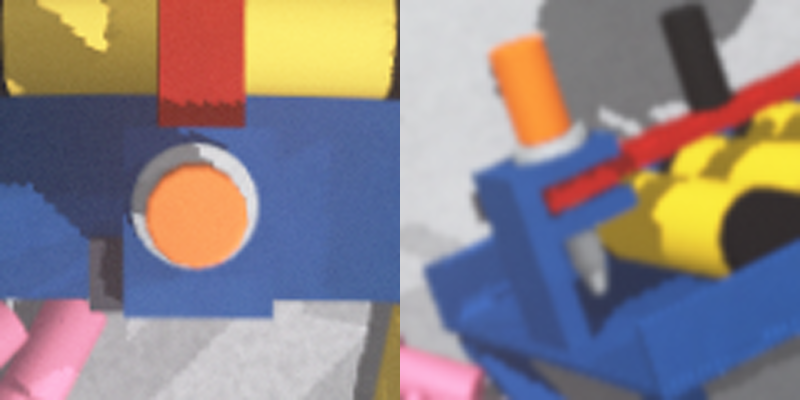

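The pin is upright in the fork with its collar on the top face. The handle top measures z = 52.5 mm against 52 when home, and the gripper is clear. One last tilt check, then I'll hand in.

Run:
```python
from h import *
from cell import manip
psi,F,O,H,th,r,v=solve(); c=manip.camera("wrist"); q=wcloud(c).reshape(-1,3); l=(q-OW)@F
m=mask(c,4,17,150,90).ravel()&(np.hypot(l[:,0]+3,l[:,1]-.7)<10)&(abs(l[:,2]-52.5)<4); a=l[m]
co=np.linalg.lstsq(np.c_[a[:,:2],np.ones(len(a))],a[:,2],rcond=None)[0]; t=np.degrees(np.hypot(co[0],co[1])); print(m.sum(),co,"tilt deg",t)
if t<3: print(manip.sign_off())
```

```text
460 [-1.10393675e-02  3.09203579e-03  5.25622255e+01] tilt deg 0.6568513737492536
the job is handed in; nothing more can be done
None
```

The job is handed in: the bar is shut in the fork and the orange pin is through the fork and eye with its collar seated (handle top 52.5 mm against 52 when home, tilt 0.7°). The gripper was clear at hand-in, about 14 s used, and I saw no contact with other parts, though I did not re-measure the bystanders.

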